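Hang the thread pail on the gated twin hook

TASK

Swing the folded wire bail of the small blue pail upright while the pail stays standing where it is. Then carry the pail by its bail to the yellow twin hook, lower the bail into both hooks and press gently, feeling the force, until both steel gates have snapped shut above it, and let the pail hang there. Do not force the hook stand, and leave the other things where they are.

Things in the scene. Friction and masses are not known exactly. Their poses are not given: they have to be found in the camera images.
- pail: Round blue pail, 75 mm high, rim 108 mm and foot 88 mm across, about 0.3 kg with two spools fixed in it. Origin: centre of its underside; z up. It stands loose and slides if pushed with 1 to 2 N. The bail's pivots lie 68 mm above the underside on the pail's y axis; the bail's side arms are at y = +-60 mm.
- bail (a joint): Angle of the wire bail about the pail's y axis: 0 = upright, in line with the pail's z; positive = folded towards the pail's -x side. Range -1.3 to 1.3 rad, starts at 1.0 to 1.2. Stiff pivots: near upright it stays where it is put; about 1 N at its bar moves it. 6 mm steel wire; its top bar is parallel to the pail's y, 115 mm from the pivots, straight from y = -50 to +50 mm.
- bail_grip (a point): Centre of the bail's top bar, inside a wooden grip sleeve 12 mm thick and 40 mm long (along the pail's y axis). To either side of the sleeve the bare 6 mm wire is what goes into the hooks. With the bail upright this point is 183 mm above the pail's underside.
- stand: Hook stand screwed to the bench. Origin: on the bench, plumb below where the bail's bar rests in the hooks. x points from there to the post (16 mm thick, 88 mm away, top 245 mm up), y is the direction in which the bar must lie, z up. Dark foot under the post, 110 x 90 x 8 mm. More than 25 N on the stand damages it. Its yellow head sits on a buffer spring (5 N per mm, 8 mm stroke).
- hook_high (a point): Point plumb over the stand's origin, 255 mm above the bench: where the centre of a seated bar lies when the head is clamped at its highest. The head may be clamped up to 40 mm lower (unmeasured), and sags 1 mm more under the pail, so find the height by feel or by eye.
- hook_mid (a point): Point plumb over the stand's origin, 235 mm up, midway between two J hooks of 8 mm bar at the stand's y = +-32 mm (56 mm clear between). From a seated bar's centre: throat 7 mm to -x (tip) and 13 mm to +x (shank), gates 19 mm up, tips to 33 mm up and 21 mm to -x, underside 11 mm down, cross bar joining the hooks 71 mm to +x. Open at the top, free in front (-x).
- gate_left (a joint): Steel spring gate across the throat of the hook on the stand's +y side: 0 = shut (level), to 1.45 rad = pushed down. The bar pushes the gates down, slips past their free ends (tip side) and they spring shut above it. Passing both takes 8 to 17 N down in all, least 3 mm to the tip side of the stand's origin; a pail merely resting on the gates holds them partly open.
- gate_right (a joint): The same gate on the hook at the stand's -y side.
- glass_jar: Bystander: glass jar with orange lid, 64 mm across, 72 mm high; origin at the centre of its underside.
- brush: Bystander: felt brush, 130 mm long, 36 mm high; origin at the centre of its underside.
- jack: Bystander: beech rounding jack, 150 mm long, 48 mm high; origin at the centre of its underside.
- clamp: Bystander: small clip clamp, 83 mm long, 28 mm high; origin at the centre of its underside.
- cream_spool: Bystander: cream thread spool, 33 mm across, 58 mm high; origin at the centre of its underside.

How it is judged:
By the outcome, as a careful person would: the job done as asked, in the order asked, and still so for the second after the job is handed in, with the robot touching nothing.
It also fails if it takes over 69 s, if anything falls off the work surface, if the arm or the gripper's body presses on something with over 40 N, if the wrist force passes 120 N, or if a joint passes its speed limit or range.

ROBOT

A 7-joint arm with a two-finger parallel gripper is mounted at the origin on a cart in front of the work surface, level with it; the furniture and walls round the work are solid. World frame = base frame: x ahead of the robot, y to its left, z up, the work surface at z = 0. Lengths are in m, angles in rad, forces in N, time in s.
With the tool pointing down it reaches from about 0.425 to 0.95 m from the base axis. Payload 4.7 kg.
Tool frame: the origin (TCP) lies on the centre line of the jaws, within the pads' length; the fingertips stand robot.nose_length ahead of it and the grasp point (between the pads) lies 8 mm behind it (robot.nose_length is the distance from the TCP to the fingertips, in m); z points along the fingers, y is the line along which they close (so a half turn about z gives the same grasp; the last joint's range is limited). The gripper opens to 85 mm and grips with 20 to 120 N. Pads are 22 mm wide; open, the fingers measure 114 mm over their backs; the gripper's body (76 mm by 85 mm) begins 54 mm behind the grasp point. The pads swing forward as they close: fully open they stand 13 mm farther back than shut.
Start: joints at [-1.343, 0.469, -0.049, 1.532, 0.024, 1.141, -0.082], TCP at [0.171, 0.653, 0.242] pointing down, gripper open.
Joint ranges: [-2.59, 2.59], [-0.33, 1.99], [-1.39, 1.29], [0.1, 2.45], [-1.04, 4.18], [0.21, 1.99], [-2.66, 2.66]. Speed limits (rad/s): [2.57, 2.57, 3.14, 3.14, 3.14, 3.14, 3.14].

INTERFACE

Orientations are given as [roll, pitch, yaw] about the fixed x, y, z axes, in that order (R = Rz(yaw) Ry(pitch) Rx(roll)).
In Python, from plant import robot gives the robot as it stands. Calls block until the motion is done:
- robot.goto(position, orientation): joint-space move of the TCP to a pose.
- robot.move_straight(position, vel=0.15, attitude=None, contact_N=None): straight line of the TCP; attitude=None keeps the orientation; vel is the mean speed in m/s. With contact_N (N) it stops when the force on the tool has changed by that much, and returns True; else False.
- robot.move_joints(angles): joint-space move.
- robot.grip(opening, strength=None): opening from 0.0 (shut) to 1.0 (fully open); strength is the grip in N (None keeps the last); returns when the fingers have stopped.
- robot.sleep(seconds).
- robot.inverse_kinematics(position, orientation): joint angles nearest the present ones, or None.
- robot.sense(): the state.
- robot.grab_frame(name): name is "scene" or "top"; returns a dict with "image" (480x640x3 uint8, red, green, blue), "range_z" (480x640 float32, m along the optical axis (not along the pixel's ray), 0 where there is no reading), "fx", "fy", "cx", "cy" (pixels), "R" (3x3) and "t" (3): a world point X has camera coordinates R X + t. Camera axes: x right, y down, z forward; pixel columns grow to the right and rows downward; lengths in m; the calibration is good to about 2 mm. A picture is of the moment at which its call begins.
A pose or a line that the arm cannot do raises robot.IKError and nothing moves.
- robot.close_job(): hands the job in; it is judged then, once.
The state is a dict: "t": time; "joint_pos": joint angles; "joint_velocities": joint speeds; "effort": joint torques, N m; "tcp_pos": TCP position; "tcp_rot": TCP orientation; "wrist_force": force on the tool from outside, world axes, zero at the start; "torque": the same for the moment, N m; "opening": opening from 0.0 (shut) to 1.0 (fully open); "gripper_force": force on a finger pad.
Only numpy, scipy, OpenCV 4.12 (cv2) and the standard library are available. Lean on these libraries where they do the work, as an engineer would, in place of code of your own. Each camera call takes 0.05 s, during which the arm holds its last target. There are 200 camera calls.

## Working session

There is one attempt and no reset: what is moved stays moved. The work goes in short steps, each a Python script; the robot and the scene stay as the last script left them, time stands still between calls to the robot, and variables do not carry over. Pictures are saved under pics/ and viewed, at most 10 in all, crops included, and the job is handed in when it is done.

```bash
ls; mkdir -p pics
cat > h.py <<'E'
import numpy as np, cv2
from plant import robot
def cloud(f):
    z=f["range_z"]; v,u=np.mgrid[:480,:640]
    c=np.stack([(u-f["cx"])/f["fx"]*z,(v-f["cy"])/f["fy"]*z,z],-1)
    w=(c-np.array(f["t"]))@np.array(f["R"]); w[z<=0]=np.nan
    return w
def snap(n,name):
    f=robot.grab_frame(n); cv2.imwrite(f"pics/{name}.png",f["image"][:,:,::-1]); np.savez(f"pics/{name}.npz",**f); return f
E
python3 - <<'E'
from h import *
for n in("scene","top"):
    f=snap(n,n+"1"); print(n,f["fx"],f["cx"],f["cy"],np.round(f["R"],3).tolist(),np.round(f["t"],3), "cam",np.round(-f["R"].T@f["t"],3))
s=robot.sense(); print(s, robot.nose_length)
E
```

```text
pics
scene 609.1457602576149 335.7133021830567 238.52120109745894 [[0.7, -0.714, -0.004], [-0.337, -0.324, -0.884], [0.63, 0.62, -0.467]] [-0.292  0.364  0.83 ] cam [-0.196 -0.606  0.709]
top 613.0008787690423 332.35638639467777 240.4395060204353 [[-0.024, -1.0, -0.0], [-0.993, 0.024, -0.118], [0.118, -0.003, -0.993]] [0.173 0.556 1.241] cam [0.41  0.163 1.298]
{'t': 0.1, 'joint_pos': array([-1.34288654,  0.46936975, -0.04860396,  1.53357876,  0.0240848 ,
        1.14101952, -0.0823305 ]), 'joint_velocities': array([-4.74258730e-04, -2.63579364e-03,  5.79248016e-05, -1.76086151e-03,
       -3.69391421e-04,  2.11254531e-04,  9.12165008e-04]), 'effort': array([ 6.74670791e-04, -5.11511028e+01, -4.70574328e-02, -2.38391340e+01,
        1.07912987e-02,  4.35081412e-03,  2.99847134e-07]), 'tcp_pos': array([0.17129429, 0.65237207, 0.24135852]), 'tcp_rot': array([-3.13980273e+00,  4.56415955e-05,  2.88478320e+00]), 'wrist_force': array([-0.57176886, -0.13941607, -0.20320683]), 'torque': array([ 0.01734979, -0.02416061, -0.00140367]), 'gripper_force': 0.0, 'opening': 0.9977879631562134} 0.011
```

View pics/scene1.png

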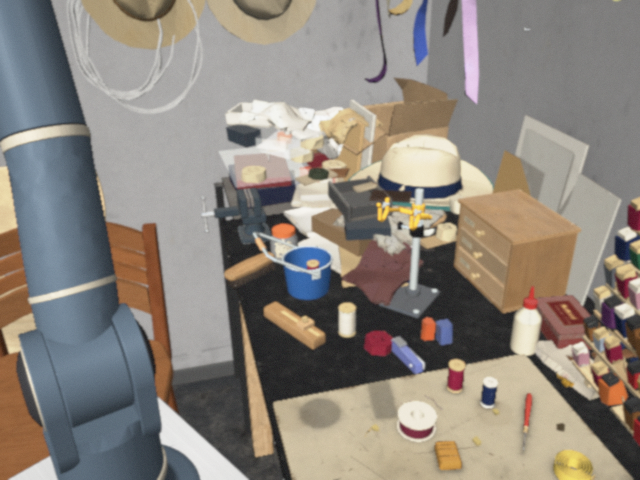

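View pics/top1.png

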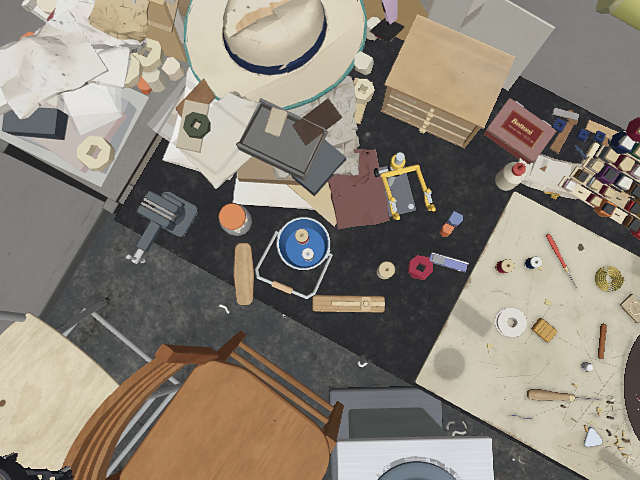

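The top view shows the pail at (303,243), with the bail folded toward the robot and its grip at about (283,287). The yellow hooks run from about (404,172) to their tips at (395,215) and (432,207). The jar is at (235,219), the brush or jack at (243,273) and (348,303), and the spool at (386,270). Next I'll turn these into positions.

Run:
```python
from h import *
for n in("top1","scene1"):
    f=dict(np.load(f"pics/{n}.npz")); w=cloud(f); hsv=cv2.cvtColor(f["image"],cv2.COLOR_RGB2HSV)
    inb=lambda a:(w[...,0]>a[0])&(w[...,0]<a[1])&(w[...,1]>a[2])&(w[...,1]<a[3])
    b=(hsv[...,0]>95)&(hsv[...,0]<125)&(hsv[...,1]>150)&inb((.3,.6,.1,.4))&(w[...,2]<.09)
    p=w[b]; print(n,"blue",len(p),np.nanmin(p,0),np.nanmax(p,0))
    q=p[p[:,2]>.068]; 
    (c,r)=cv2.minEnclosingCircle(q[:,:2].astype(np.float32)) if len(q)>4 else (0,0); print("rim circ",c,r,len(q))
    y=(hsv[...,0]>18)&(hsv[...,0]<30)&(hsv[...,1]>170)&(w[...,2]>.15)&inb((.3,.8,-.2,.25))
    p=w[y]; print("yellow",len(p),np.nanmin(p,0),np.nanmax(p,0))
    if n=="top1":
        for r in range(160,222,5): 
            cs=np.where(y[r])[0]; print(r,[(c,*np.round(w[r,c],3)) for c in cs[::3]])
    # bail: above z .085 near pail
    m=inb((.25,.6,.05,.4))&(w[...,2]>.085)&(w[...,2]<.2)
    p=w[m]; vv,uu=np.where(m); print("bail",len(p))
    for i in np.argsort(uu)[::max(1,len(uu)//45)]: print((uu[i],vv[i]),np.round(p[i],3),f["image"][vv[i],uu[i]])
f=dict(np.load("pics/top1.npz"));a=cv2.resize(f["image"][130:320,220:450],None,fx=3.4,fy=3.1,interpolation=2)
f2=dict(np.load("pics/scene1.npz"));
cv2.imwrite("pics/c.png",a[:,:,::-1])
cv2.imwrite("pics/c2.png",cv2.resize(f2["image"][180:320,220:450],None,fx=3.4,fy=4,interpolation=2)[:,:,::-1])
```

```text
top1 blue 1453 [ 0.41118186  0.11952081 -0.00639546] [0.59996878 0.26720644 0.07885509]
rim circ (0.55179762840271, 0.21896962821483612) 0.04890279844403267 52
yellow 40 [ 0.57680262 -0.0115394   0.191757  ] [0.68412702 0.0683294  0.24335094]
160 [(np.int64(391), np.float64(0.684), np.float64(0.05), np.float64(0.207))]
165 [(np.int64(391), np.float64(0.677), np.float64(0.049), np.float64(0.196))]
170 []
175 [(np.int64(394), np.float64(0.658), np.float64(0.044), np.float64(0.199))]
180 []
185 []
190 [(np.int64(386), np.float64(0.627), np.float64(0.062), np.float64(0.216))]
195 [(np.int64(424), np.float64(0.617), np.float64(-0.006), np.float64(0.215))]
200 []
205 [(np.int64(390), np.float64(0.6), np.float64(0.055), np.float64(0.215))]
210 []
215 [(np.int64(392), np.float64(0.582), np.float64(0.052), np.float64(0.21))]
220 []
bail 462
(np.int64(255), np.int64(270)) [0.496 0.31  0.122] [109 112 111]
(np.int64(256), np.int64(275)) [0.486 0.307 0.128] [110 112 110]
(np.int64(257), np.int64(271)) [0.494 0.306 0.121] [190 192 188]
(np.int64(258), np.int64(264)) [0.508 0.304 0.116] [176 177 1
[... 5536 characters left out ...]
, np.int64(264)) [0.465 0.186 0.111] [165 171 172]
(np.int64(285), np.int64(263)) [0.468 0.187 0.111] [193 198 197]
(np.int64(287), np.int64(263)) [0.473 0.187 0.109] [181 187 189]
(np.int64(288), np.int64(264)) [0.471 0.181 0.11 ] [193 200 199]
(np.int64(290), np.int64(266)) [0.475 0.181 0.104] [195 200 201]
(np.int64(292), np.int64(266)) [0.48  0.181 0.102] [194 199 199]
(np.int64(294), np.int64(268)) [0.482 0.177 0.098] [193 202 205]
(np.int64(297), np.int64(267)) [0.489 0.175 0.098] [190 198 202]
(np.int64(299), np.int64(268)) [0.491 0.173 0.096] [197 204 203]
(np.int64(301), np.int64(270)) [0.496 0.173 0.089] [178 185 185]
(np.int64(304), np.int64(271)) [0.501 0.169 0.086] [172 180 187]
```

View pics/c.png

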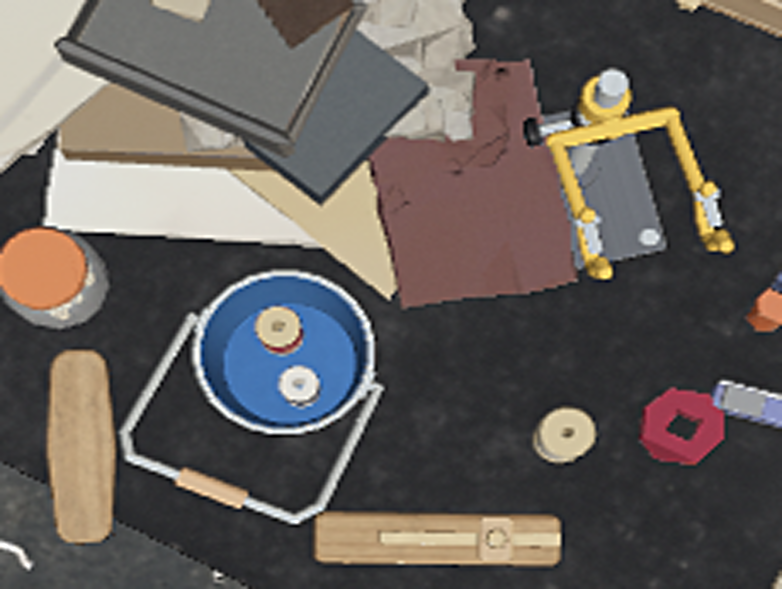

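Run:
```python
from h import *
f=dict(np.load("pics/top1.npz"));f2=dict(np.load("pics/scene1.npz"))
a=cv2.resize(f["image"][150:225,375:440],(520,600),interpolation=2)
b=cv2.resize(f2["image"][180:255,370:440],(560,600),interpolation=2)
print(a.shape)
cv2.imwrite("pics/d.png",cv2.resize(np.hstack([a,b]),(800,444))[:,:,::-1])
for n,f in(("top",f),("scene",f2)):
    w=cloud(f);h=cv2.cvtColor(f["image"],cv2.COLOR_RGB2HSV)
    m=(h[...,0]>15)&(h[...,0]<32)&(h[...,1]>120)&(w[...,2]>.18)&(w[...,2]<.28)&(w[...,0]>.55)&(w[...,0]<.75)&(abs(w[...,1])<.1)
    v,u=np.where(m); print(n,len(v)); 
    for i in np.argsort(w[m][:,0])[::4]: print((int(u[i]),int(v[i])),np.round(w[m][i],3).tolist(),end=" ")
    print()
```

```text
(600, 520, 3)
top 663
(398, 219) [0.569, 0.046, 0.249] (399, 218) [0.571, 0.044, 0.248] (398, 217) [0.573, 0.045, 0.248] (395, 217) [0.573, 0.05, 0.245] (399, 216) [0.575, 0.043, 0.246] (394, 218) [0.576, 0.049, 0.217] (399, 215) [0.577, 0.043, 0.244] (395, 215) [0.577, 0.05, 0.243] (396, 214) [0.579, 0.048, 0.243] (395, 213) [0.581, 0.05, 0.242] (433, 211) [0.582, -0.016, 0.245] (434, 210) [0.584, -0.018, 0.243] (392, 213) [0.585, 0.052, 0.214] (393, 213) [0.586, 0.05, 0.211] (433, 208) [0.587, -0.016, 0.248] (395, 212) [0.588, 0.046, 0.21] (431, 208) [0.588, -0.014, 0.241] (434, 207) [0.589, -0.018, 0.246] (429, 209) [0.589, -0.013, 0.224] (430, 207) [0.59, -0.012, 0.24] (433, 206) [0.591, -0.017, 0.245] (391, 210) [0.591, 0.053, 0.21] (391, 209) [0.593, 0.054, 0.213] (429, 206) [0.593, -0.012, 0.233] (391, 208) [0.595, 0.053, 0.212] (391, 207) [0.596, 0.054, 0.214] (426, 206) [0.597, -0.01, 0.21] (429, 205) [0.598, -0.015, 0.213] (429, 204) [0.6, -0.015, 0.212] (390, 204) [0.601, 0.055, 0.217] (427, 203) [0.602, -0.012, 0.212] (391, 200) [0.604, 0.056, 0.243] (394, 199) [0.605, 0.
[... 7799 characters left out ...]
5, 0.209] (412, 211) [0.663, 0.034, 0.207] (411, 210) [0.665, 0.038, 0.207] (408, 209) [0.666, 0.045, 0.207] (429, 217) [0.666, -0.005, 0.206] (413, 210) [0.668, 0.035, 0.207] (430, 218) [0.669, -0.005, 0.203] (414, 205) [0.67, 0.034, 0.217] (425, 214) [0.67, 0.008, 0.207] (426, 214) [0.671, 0.006, 0.207] (430, 216) [0.671, -0.003, 0.206] (412, 206) [0.672, 0.04, 0.213] (413, 208) [0.673, 0.039, 0.209] (424, 213) [0.674, 0.013, 0.206] (412, 205) [0.675, 0.043, 0.213] (421, 206) [0.679, 0.024, 0.215] (421, 209) [0.68, 0.025, 0.209] (422, 211) [0.681, 0.023, 0.205] (423, 206) [0.683, 0.022, 0.215] (423, 212) [0.685, 0.023, 0.201] (422, 205) [0.686, 0.028, 0.214] (423, 204) [0.69, 0.028, 0.215]
```

View pics/d.png

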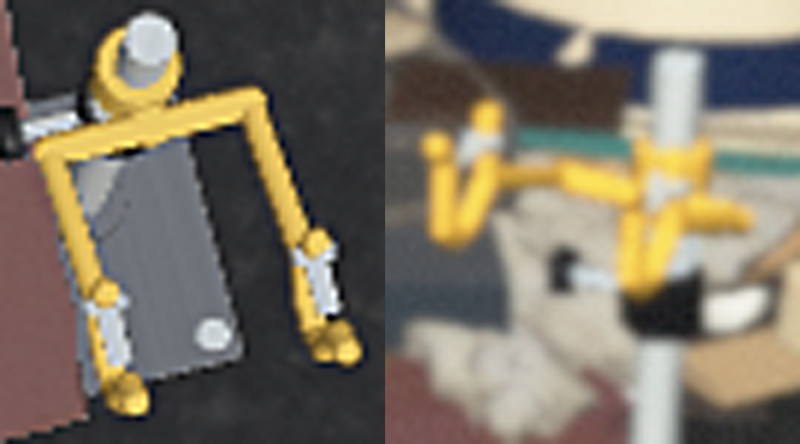

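Run:
```python
from h import *
from scipy.spatial.transform import Rotation as R
psi=np.arctan2(-.042,.100)  # pail yaw from bar
psi=-np.deg2rad(22.6)
C=np.array([.5515,.218,0]); xp=np.array([np.cos(psi),np.sin(psi),0]); yp=np.array([-np.sin(psi),np.cos(psi),0]); zz=np.array([0,0,1.])
for th,al in((1.02,1.02),(1.02,.8),(1.02,.6),(1.02,.4),(.8,.5),(.5,.3),(0,0)):
  for s in(1,-1):
    rad=-xp*np.sin(th)+zz*np.cos(th); g=C+zz*.068+.115*rad
    tz=-(-xp*np.sin(al)+zz*np.cos(al)); ty=s*(np.cross(yp,tz)); tx=np.cross(ty,tz)
    e=R.from_matrix(np.array([tx,ty,tz]).T).as_euler("xyz")
    q=robot.inverse_kinematics(g+.008*tz,e); q2=robot.inverse_kinematics(g-.07*tz,e)
    print(th,al,s,np.round(e,2),None if q is None else np.round(q,2),q2 is not None)
```

```text
1.02 1.02 1 [-2.12  0.   -1.97] [-1.17  0.51  0.11  2.31  1.46  0.97  0.38] True
1.02 1.02 -1 [2.12 0.   1.18] [-1.9   0.91  1.14  2.35  1.05  0.24 -2.47] True
1.02 0.8 1 [-2.34  0.   -1.97] [-1.06  0.41  0.09  2.28  1.29  0.78  0.65] True
1.02 0.8 -1 [2.34 0.   1.18] [-1.5   0.48  0.64  2.3   1.16  0.54 -2.39] True
1.02 0.6 1 [-2.54  0.   -1.97] [-0.93  0.35  0.05  2.22  1.04  0.66  0.99] True
1.02 0.6 -1 [2.54 0.   1.18] [-1.37  0.4   0.59  2.25  0.81  0.48 -1.95] True
1.02 0.4 1 [-2.74  0.   -1.97] [-0.77  0.33 -0.02  2.15  0.69  0.61  1.4 ] True
1.02 0.4 -1 [2.74 0.   1.18] [-1.2   0.36  0.5   2.18  0.4   0.51 -1.47] True
0.8 0.5 1 [-2.64  0.   -1.97] [-0.81  0.31  0.01  2.16  0.83  0.65  1.27] True
0.8 0.5 -1 [2.64 0.   1.18] [-1.24  0.34  0.53  2.18  0.59  0.53 -1.65] True
0.5 0.3 1 [-2.84  0.   -1.97] [-0.61  0.3  -0.06  2.03  0.44  0.7   1.76] True
0.5 0.3 -1 [2.84 0.   1.18] [-1.05  0.32  0.48  2.06  0.17  0.64 -1.13] True
0 0 1 [-3.14  0.   -1.97] [-0.37  0.4  -0.1   1.8   0.05  0.94  2.26] True
0 0 -1 [3.14 0.   1.18] [-0.84  0.43  0.52  1.83 -0.26  0.94 -0.6 ] True
```

The close-up shows the stand head. In the top view the tips are at about (397,216) and (433,208.5), the knobs at about (391,199) and (429,190), and the post top at (400.6,156.7). That puts the stand origin near (0.596, 0.0185), yaw about 11°, and the seat at about z 0.216. Next is the bail: I'll cage the sleeve with a tilted tool and swing it upright.

```bash
cat >> h.py <<'E'
from scipy.spatial.transform import Rotation as Rot
PSI=-np.deg2rad(22.6); C=np.array([.5515,.218,0]); Z=np.array([0,0,1.])
def axes(p): return np.array([np.cos(p),np.sin(p),0]),np.array([-np.sin(p),np.cos(p),0])
def pose(g,psi,al=0,back=0,s=-1):
    """TCP pose with grasp point at g, bar along y of yaw psi, tool tilted al; back = m withdrawn"""
    xp,yp=axes(psi); tz=xp*np.sin(al)-Z*np.cos(al); ty=s*np.cross(yp,tz)
    return g+(.008-back)*tz, Rot.from_matrix(np.array([np.cross(ty,tz),ty,tz]).T).as_euler("xyz")
def bar(th): xp,_=axes(PSI); return C+.068*Z+.115*(-xp*np.sin(th)+Z*np.cos(th))
def st(): 
    s=robot.sense(); print(round(s["t"],1),np.round(s["tcp_pos"],4),np.round(s["wrist_force"],2),round(float(s["opening"]),3),round(float(s["gripper_force"]),1)); return s
E
python3 - <<'E'
from h import *
f=dict(np.load("pics/top1.npz"))
d=f["R"].T@np.array([(400.6-f["cx"])/f["fx"],(156.7-f["cy"])/f["fy"],1]); o=-f["R"].T@f["t"]; P=o+d*(.245-o[2])/d[2]
print("post top",P,"origin from post",P-.088*axes(np.deg2rad(11.3))[0])
for s in(1,-1):
    p=pose(np.array([.594,.0185,.27]),np.deg2rad(11.3),s=s); print(s,robot.inverse_kinematics(*p))
p,e=pose(bar(1.02),PSI,.6,.09); robot.goto(p+[0,0,.08],e); robot.grip(.55,20); robot.move_straight(p,.3); st()
p,e=pose(bar(1.02),PSI,.6); print(robot.move_straight(p,.08,contact_N=4)); st()
snap("top","t2"); f=snap("scene","s2")
a=cv2.imread("pics/t2.png")[180:330,220:380];b=cv2.imread("pics/s2.png")[180:330,200:360]
cv2.imwrite("pics/e.png",cv2.resize(np.hstack([a,b]),(800,375),interpolation=2))
E
```

```text
post top [0.68011411 0.03658439 0.245     ] origin from post [0.59382002 0.01934113 0.245     ]
1 [-0.88022354  0.50975356  1.11764655  1.75113694 -0.49106813  1.1953087
 -2.56901038]
-1 [-0.5657796   0.35496443  0.60937819  1.73647878 -0.22285201  1.1199369
  0.30938715]
2.6 [0.4185 0.2733 0.1961] [0.42 0.35 0.77] 0.55 0.0
False
3.9 [0.4652 0.2543 0.1219] [ 0.54 -0.74  0.02] 0.549 0.0
```

View pics/e.png

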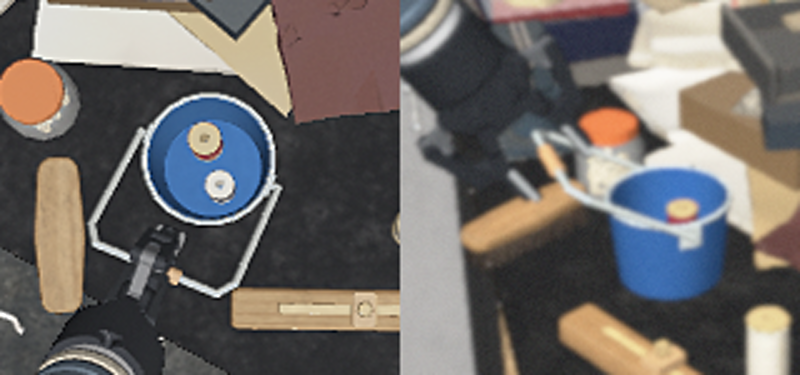

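The fingers straddle the sleeve (about (160,262) in the crop) and the pail hasn't moved. Now I'll cage it and swing it up.

Run:
```python
from h import *
robot.grip(.20,20); st()
for th in np.linspace(1.02,-.02,14)[1:]:
    p,e=pose(bar(th),PSI,.6*max(th,0)/1.02); robot.move_straight(p,.06,attitude=e); st()
snap("top","t3"); f=snap("scene","s3")
w=cloud(f);h=cv2.cvtColor(f["image"],cv2.COLOR_RGB2HSV)
b=(h[...,0]>95)&(h[...,0]<125)&(h[...,1]>150)&(w[...,0]>.45)&(w[...,0]<.65)&(w[...,1]>.1)&(w[...,1]<.3)&(w[...,2]<.09)
print("blue",np.nanmin(w[b],0),np.nanmax(w[b],0))
a=cv2.imread("pics/t3.png")[180:330,220:380];b=cv2.imread("pics/s3.png")[160:310,220:380]
cv2.imwrite("pics/e3.png",cv2.resize(np.hstack([a,b]),(800,375),interpolation=2))
```

```text
4.4 [0.4652 0.254  0.1216] [ 0.78 -0.86  0.74] 0.199 0.0
4.7 [0.4701 0.2518 0.1293] [-0.42 -0.13  0.58] 0.199 0.0
5.0 [0.4746 0.2498 0.1358] [-0.37 -0.09  0.31] 0.198 0.0
5.3 [0.4798 0.2475 0.1421] [-0.31 -0.16 -0.11] 0.203 0.0
5.6 [0.4857 0.2451 0.1481] [0.23 0.24 0.26] 0.2 0.0
5.9 [0.492  0.2425 0.1536] [-0.6   0.37 -0.07] 0.203 0.0
6.2 [0.4988 0.2397 0.1585] [ 0.24  0.66 -0.81] 0.2 0.0
6.5 [0.506  0.2367 0.1629] [-1.01 -0.77 -1.47] 0.195 0.0
6.8 [0.5134 0.2336 0.1666] [ 0.3   0.6  -0.86] 0.201 0.0
7.1 [0.5211 0.2304 0.1696] [-0.06  0.58  0.21] 0.201 0.0
7.4 [0.5289 0.2272 0.172 ] [ 1.28 -0.24  0.4 ] 0.201 0.0
7.7 [0.5369 0.2238 0.1736] [-0.59 -0.43  0.22] 0.203 0.0
8.0 [0.5451 0.2204 0.1746] [-0.76  0.4  -0.65] 0.203 0.0
8.3 [0.5534 0.217  0.1748] [-0.63 -0.25 -0.78] 0.199 0.0
blue [ 0.49829643  0.16329217 -0.00059718] [0.60478633 0.26825472 0.07336969]
```

View pics/e3.png

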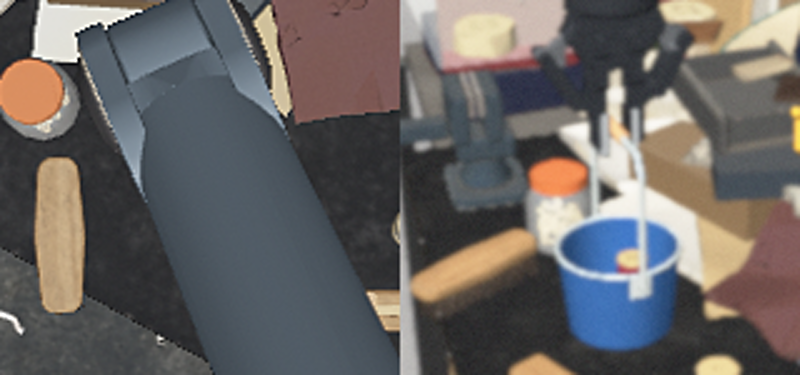

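The bail is upright and the pail is still in place (rim centre at about (618,245) in the crop). I'll grip, lift, go round to the front of the hooks, then check alignment.

```bash
cat >> h.py <<'E'
SY=np.deg2rad(11.3); S=np.array([.5948,.0189,0])
def stand(x,z,y=0,dyaw=0): 
    xs,ys=axes(SY); return pose(S+x*xs+y*ys+z*Z,SY+dyaw)
E
python3 - <<'E'
from h import *
robot.grip(0,70); st()
s=robot.sense(); p=s["tcp_pos"].copy()
p[2]=.275; robot.move_straight(p,.08); st()
q,e=pose(np.array([.45,.13,.283]),PSI); robot.move_straight(q,.15,attitude=e); 
q,e=stand(-.13,.283); robot.move_straight(q,.1,attitude=e); st()
q,e=stand(-.06,.283); robot.move_straight(q,.06,attitude=e); robot.sleep(.3); st()
snap("top","t4"); snap("scene","s4")
a=cv2.imread("pics/t4.png")[140:290,330:490];b=cv2.imread("pics/s4.png")[150:300,330:490]
cv2.imwrite("pics/e4.png",cv2.resize(np.hstack([a,b]),(800,375),interpolation=2))
E
```

```text
8.6 [0.5531 0.2175 0.1751] [0.07 1.3  1.19] 0.111 68.3
10.0 [0.5528 0.2174 0.2743] [ 0.86 -0.11 -3.29] 0.11 68.1
12.6 [ 0.4674 -0.0061  0.275 ] [-0.24 -0.1  -2.4 ] 0.113 68.1
14.2 [0.5359 0.0071 0.2751] [ 0.47  0.43 -2.71] 0.114 68.1
```

View pics/e4.png

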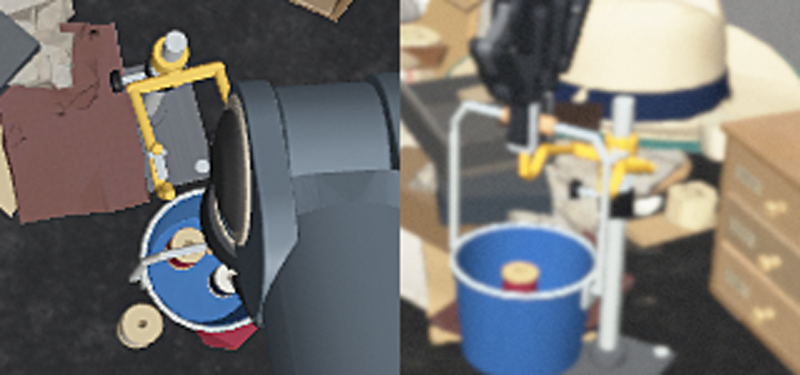

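The pail hangs in front of the hooks with the bail around them, and the left tip is visible inside the frame. I'll measure the bar in the stand frame using both views.

Run:
```python
from h import *
xs,ys=axes(SY)
for n in("t4","s4"):
    f=dict(np.load(f"pics/{n}.npz")); w=cloud(f); im=f["image"].astype(int)
    L=np.stack([(w-S)@xs,(w-S)@ys,w[...,2]],-1)
    m=(L[...,2]>.272)&(L[...,2]<.295)&(L[...,0]>-.09)&(L[...,0]<-.03)&(abs(L[...,1])<.07)&(im.min(-1)>140)
    p=L[m]; print(n,len(p)); 
    for i in np.argsort(p[:,1])[::max(1,len(p)//14)]: print(np.round(p[i],4))
    g=p[abs(p[:,1])<.046]
    if len(g)>5: print("slope",np.polyfit(g[:,1],g[:,0],1),"z",np.polyfit(g[:,1],g[:,2],1))
    # bail side arms
    a=(L[...,2]>.19)&(L[...,2]<.25)&(abs(L[...,0]+.06)<.03)&(abs(abs(L[...,1])-.06)<.015)&(im.min(-1)>120)
    for s in(1,-1):
        k=L[a&(L[...,1]*s>0)]; print("arm",s,len(k),np.round(np.median(k,0),4) if len(k) else "")
```

```text
t4 71
[-0.0665  0.0187  0.284 ]
[-0.0618  0.0223  0.2805]
[-0.0632  0.0246  0.2822]
[-0.0624  0.0277  0.2816]
[-0.0602  0.0309  0.2834]
[-0.0629  0.0329  0.2807]
[-0.0623  0.0364  0.2824]
[-0.0623  0.0386  0.2864]
[-0.0612  0.0413  0.2824]
[-0.0587  0.0439  0.2809]
[-0.0618  0.0466  0.2827]
[-0.0608  0.0495  0.2802]
[-0.0614  0.0528  0.2768]
[-0.0609  0.0563  0.2788]
[-0.0605  0.0626  0.2734]
slope [ 0.05788065 -0.06323386] z [0.00406881 0.28272178]
arm 1 12 [-0.063   0.0623  0.2195]
arm -1 0 
s4 242
[-0.0605 -0.0628  0.2733]
[-0.0595 -0.0565  0.2787]
[-0.0627 -0.0523  0.2826]
[-0.0601 -0.0433  0.2848]
[-0.0622 -0.0352  0.2818]
[-0.0612 -0.0269  0.2849]
[-0.063  -0.0201  0.2895]
[-0.0708 -0.013   0.2852]
[-0.0689 -0.0117  0.2915]
[-0.0686 -0.0101  0.2781]
[-0.0621  0.0213  0.2867]
[-0.062   0.0313  0.2843]
[-0.06    0.0406  0.2833]
[-0.0632  0.0488  0.2806]
[-0.0621  0.0555  0.2729]
slope [ 0.02498407 -0.06410821] z [0.001216   0.28520057]
arm 1 92 [-0.062   0.0571  0.221 ]
arm -1 109 [-0.0625 -0.0624  0.2203]
```

Run:
```python
from h import *
q,e=stand(-.0015,.283); robot.move_straight(q,.05,attitude=e)
q,e=stand(-.0015,.258); c=robot.move_straight(q,.04,attitude=e,contact_N=4); robot.sleep(.3); s=st(); print(c)
if not c:
    b=np.mean([robot.sense()["wrist_force"] for _ in range(5)],0); log=[]; peak=0
    for z in np.arange(.257,.2,-.001):
        q,_=stand(-.0015,z); robot.move_straight(q,.01)
        d=robot.sense()["wrist_force"]-b; log.append((round(z,4),*np.round(d,1))); peak=max(peak,d[2])
        if d[2]>19 or np.hypot(*d[:2])>8: print("stop"); break
        if peak>6 and d[2]<peak-5: print("drop"); break
    for l in log: print(*map(float,l))
snap("top","t5"); snap("scene","s5"); st()
```

```text
16.7 [0.5934 0.0186 0.2502] [ 0.3   0.11 -2.65] 0.113 68.1
False
drop
0.257 -0.0 -0.0 -0.3
0.256 -0.6 -0.1 -1.3
0.255 0.1 -1.1 -0.7
0.254 -1.1 -0.2 0.5
0.253 -0.5 0.3 -0.5
0.252 -0.0 0.2 -0.7
0.251 -0.5 -0.8 -0.6
0.25 -0.1 0.3 -0.1
0.249 -1.7 0.2 -0.0
0.248 -0.5 0.9 -0.1
0.247 -0.0 0.3 0.1
0.246 -0.9 -0.1 -1.0
0.245 -0.0 -0.2 0.4
0.244 -0.7 -0.5 -0.5
0.243 0.1 0.8 -0.4
0.242 0.3 -0.6 0.0
0.241 -0.2 -0.4 0.1
0.24 -0.8 -0.2 -0.1
0.239 -0.4 -0.4 1.2
0.238 -0.8 -0.2 1.6
0.237 -1.8 -0.0 1.5
0.236 -0.6 0.1 1.7
0.235 -0.6 0.1 2.8
0.234 -1.3 0.3 2.8
0.233 -1.3 0.2 3.9
0.232 -0.6 0.2 5.1
0.231 -0.5 0.1 6.0
0.23 0.2 -0.2 5.2
0.229 -1.1 -0.6 5.9
0.228 -1.7 -0.4 6.2
0.227 -1.8 -0.6 5.6
0.226 -3.6 -0.4 5.5
0.225 0.0 0.4 -0.2
25.1 [0.5933 0.0189 0.2161] [ 0.37 -0.27 -2.93] 0.111 68.3
```

Gate force rose from z 0.239 and dropped to zero at 0.225. I'll keep lowering until the bar seats.

Run:
```python
from h import *
b=np.array([0,0,-2.8]); log=[]; peak=0
for z in np.arange(.2245,.2,-.001):
    q,_=stand(-.0015,z); robot.move_straight(q,.01)
    d=robot.sense()["wrist_force"]-b; log.append((round(z,4),*np.round(d,1)))
    if d[2]>11 or np.hypot(*d[:2])>8: print("stop"); break
for l in log: print(*map(float,l))
st(); f=snap("top","t5"); snap("scene","s5")
a=cv2.imread("pics/t5.png")[140:240,350:455];b=cv2.imread("pics/s5.png")[170:270,350:455]
cv2.imwrite("pics/e5.png",cv2.resize(np.hstack([a,b]),(798,380),interpolation=2))
```

```text
stop
0.2245 -0.8 -0.6 -0.1
0.2235 1.0 0.1 0.7
0.2225 -0.3 0.4 0.1
0.2215 0.2 -0.3 -0.2
0.2205 0.1 -0.2 -0.3
0.2195 -0.5 0.5 -0.2
0.2185 -0.1 0.3 -0.3
0.2175 1.0 -1.2 0.8
0.2165 1.1 0.7 1.3
0.2155 0.6 0.8 3.1
0.2145 0.9 0.2 5.4
0.2135 0.3 -0.5 7.3
0.2125 -0.5 0.0 9.1
0.2115 -0.6 0.6 11.2
28.6 [0.5935 0.0186 0.2046] [-0.58  0.56  8.44] 0.118 69.3
```

View pics/e5.png

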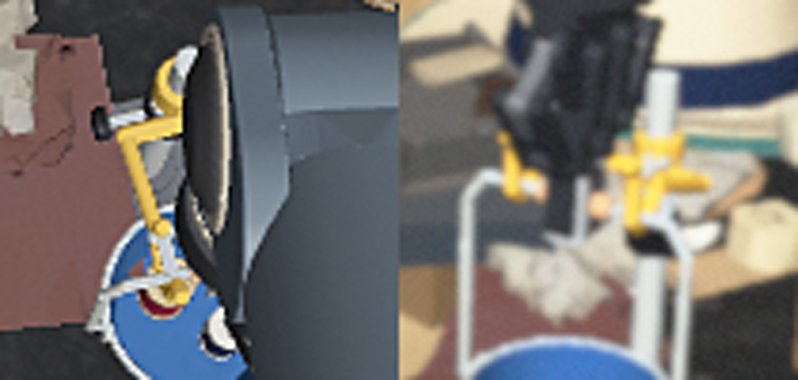

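The bar seated at about 0.216, as expected. I'll unload, release gently, withdraw and look at the gates.

Run:
```python
from h import *
q,e=stand(-.0015,.2153); robot.move_straight(q,.02); st()
robot.grip(.2); robot.grip(.36); st()
q,e=stand(-.0015,.30); print(robot.move_straight(q,.06,contact_N=5)); st()
q,e=stand(-.12,.40); robot.move_straight(q,.15); 
q,e=stand(-.14,.42,.25); robot.move_straight(q,.2); robot.sleep(1); st()
f=snap("top","t6"); g=snap("scene","s6")
xs,ys=axes(SY)
for n,f in(("t",f),("s",g)):
    w=cloud(f); im=f["image"].astype(int); L=np.stack([(w-S)@xs,(w-S)@ys,w[...,2]],-1)
    sat=im.max(-1)-im.min(-1)
    for nm,lo,hi in(("bar",.208,.224),("gate",.226,.245)):
      for s in(1,-1):
        m=(abs(L[...,1]*s-.032)<(.02 if nm=="bar" else .012))&(abs(L[...,0])<.022)&(L[...,2]>lo)&(L[...,2]<hi)&(im.min(-1)>110)&(sat<50); p=L[m]
        print(n,nm,s,len(p),np.round(np.median(p,0),4) if len(p) else "", np.round(p.min(0),3) if len(p) else "", np.round(p.max(0),3) if len(p) else "")
a=cv2.imread("pics/t6.png")[155:230,370:445];b=cv2.imread("pics/s6.png")[185:260,360:435]
cv2.imwrite("pics/e6.png",cv2.resize(np.hstack([a,b]),(800,400),interpolation=2))
```

```text
29.0 [0.5937 0.0187 0.2071] [3.84 0.52 1.26] 0.115 68.7
29.5 [0.5931 0.0185 0.2071] [0.53 0.35 0.61] 0.362 0.0
False
31.1 [0.5931 0.0186 0.2915] [ 0.12 -0.05 -0.72] 0.359 0.0
34.7 [0.4085 0.2366 0.412 ] [-0.32  0.82 -0.08] 0.357 0.0
t bar 1 51 [-0.0026  0.0375  0.2164] [-0.008  0.013  0.211] [0.004 0.052 0.22 ]
t bar -1 52 [-0.0012 -0.0328  0.216 ] [-0.004 -0.051  0.21 ] [ 0.018 -0.019  0.219]
t gate 1 51 [0.0075 0.0315 0.235 ] [-0.02   0.025  0.23 ] [0.018 0.038 0.245]
t gate -1 49 [ 0.0086 -0.0324  0.2352] [-0.006 -0.039  0.229] [ 0.018 -0.026  0.241]
s bar 1 39 [-0.0029  0.0415  0.2178] [-0.006  0.017  0.208] [0.003 0.052 0.22 ]
s bar -1 41 [-0.002  -0.0404  0.2173] [-0.007 -0.052  0.212] [ 0.008 -0.014  0.221]
s gate 1 32 [0.0106 0.0265 0.2377] [-0.003  0.023  0.235] [0.018 0.035 0.24 ]
s gate -1 23 [ 0.0111 -0.0368  0.238 ] [-0.003 -0.042  0.236] [ 0.018 -0.029  0.24 ]
```

View pics/e6.png

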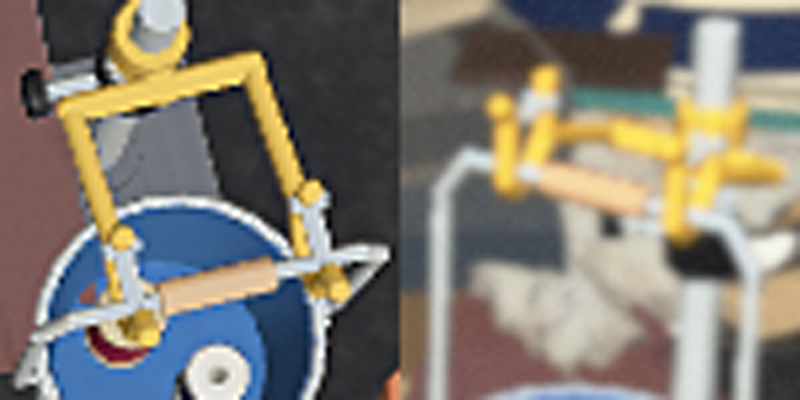

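The bar sits in both hooks, running from about (130,310) to (330,262) in the top crop. Both gates lie level about 19 mm above it, and the robot is clear. I'm handing in.

```bash
python3 -c "
from plant import robot
print(robot.close_job())"
```

```text
the job is handed in; nothing more can be done
None
```

The blue pail hangs by its bail in both hooks of the yellow stand with both gates shut above the bar, and I handed the job in about 35 s into the 69 s limit, with the robot clear.

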